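# Press a glued frame slat in the bead workshop's lever clamp

### The job

Press the two glued wooden slats in the orange-knobbed clamp: push that clamp's upright lever over towards its green disc until the round pad presses on the slats, and hold it there for two seconds. Then let go so that the lever springs back upright and the pad draws back. Leave the blue-knobbed lever alone.

Things in the scene. Friction and masses are not known exactly. Their poses are not given: they have to be found in the camera images.
- orange_clamp: Bench clamp with an orange ball knob and two glued wooden slats, fixed to the table. Origin: centre of the underside of its grey base plate (130 along x, 220 along y, 12 thick; mm), z up. Valve block at x -30, y 0 (50 x 90, top at z 52), green disc at its +y end, red at its -y end. Ram along y at x +30, pipe up to z 70. Slats at y 62 to 98, top z 56, against a fence, top z 67.
- orange_lever (a joint): Angle of the orange lever, rad: 0 upright, positive to the green disc (clamp's +y), stops at 0.45 and -0.45. 10 mm steel stem from its pivot at (-30, 0, 50) mm in the clamp's frame to a 30 mm orange ball, centre at (-30, 0, 150) when upright; free all round. The spring needs about 5 N at the ball at the stop; let go, it recentres within a second.
- orange_ram (a joint): Travel of the orange clamp's round black pad, m: 0 at rest with the lever upright, grows towards the slats (clamp's +y), 0.016 touching them, 0.024 with its soft 16 mm rubber squeezed at the lever's stop. It moves with the lever at once, 0.0053 m per 0.1 rad: it touches with the lever at 0.31 rad, and is back at 0 when the lever is upright.
- blue_lever (a joint): Angle of the other lever, rad, 0 upright: not to be used. It is on a clamp of the same build with a blue ball and no slats, on the other half of the table (left and right may be swapped), its ball at least 260 mm from the orange one. 50 mm jars stand between the clamps, a bottle and a thread cone, 120 mm tall, beyond them.

How it is judged:
By the outcome, as a careful person would: the job done as asked, in the order asked, and still so for the second after the job is handed in, with the robot touching nothing.
It also fails if it takes over 45 s, if anything falls off the work surface, if the arm or the gripper's body presses on something with over 40 N, if the wrist force passes 120 N, or if a joint passes its speed limit or range.

### The arm

A 6-joint arm with a two-finger parallel gripper is mounted at the origin on the work surface. World frame = base frame: x ahead of the robot, y to its left, z up, the work surface at z = 0. Lengths are in m, angles in rad, forces in N, time in s.
With the tool pointing down it reaches from about 0.425 to 0.95 m from the base axis. Payload 3.5 kg.
Tool frame: the origin (TCP) lies midway between the tips of the shut fingers; the grasp point (between the pads) lies ctrl.grasp_offset behind it (ctrl.grasp_offset is the distance from the TCP to the grasp point, in m); x points along the fingers, y is the direction in which the jaws open and shut, and the axes are right-handed (so a half turn about x gives the same grasp; the last joint's range is limited). The gripper opens to 85 mm and grips with 20 to 120 N. Pads are 22 mm wide; open, the fingers measure 114 mm over their backs; the gripper's body (76 mm by 85 mm) begins 54 mm behind the grasp point. The pads swing forward as they close: fully open they stand 13 mm farther back than shut.
Start: joints at [0.963, 0.286, 1.577, -0, 1.279, -0.15], TCP at [0.298, 0.605, 0.231] pointing down, gripper open.
Joint ranges: [-2.77, 2.77], [-0.9, 2.22], [0.21, 2.48], [-1.53, 4.67], [0.24, 2.81], [-2.84, 2.84]. Speed limits (rad/s): [2.79, 2.79, 3.14, 3.14, 3.14, 3.14].

### API

Orientations are given as a unit quaternion [x, y, z, w].
In Python, from plant import readout, read_camera, sign_off, ctrl gives the robot as it stands.
- The arm moves only by the tool drive_tool, never from a script. Its argument "steps" is a list of rows, each a list of 5 numbers: the shift along the tool's x, y, z in cm, then the turn about the tool's x in degrees, then the opening, from 0 (shut) to 1 (fully open). A call has 1 to 10 rows; each row shifts and turns the commanded pose from where the row before left it, along the tool's axes as they then stand; what a row does not reach is not made up. A row lasts 1/10 s, in which the tool goes at most 50 mm and 8.59 degrees, less where a joint would pass 70% of its speed; a pose out of reach is approached as far as the arm can. A call is refused whole if a number of a shift passes 5 or a number of a turn 8.59, either way. A call with a gripper value outside its range is refused whole. The fingers move at their own pace and stop on an object; "force" is the grip in N (left out, the last holds). Time passes only in rows, so rows that do not move let the fingers close. It gives the time, the measured TCP pose, the force and the opening at its end, in the units of the state.
- readout.get_state(): the state, without advancing time (a new reading comes with each control period).
- read_camera(name): name is "scene" or "top" or "wrist"; returns a dict with "frame" (480x640x3 uint8, red, green, blue), "vertical_fov" (degrees; the focal length in pixels is half the picture's height over the tangent of half this angle, whatever the lens; pixels are square), "cx", "cy" (the principal point, pixels), "k1" (the pictures are not rectified: a ray, as slopes to the right and down, at radius r is drawn at 1 + k1 r^2 times it, then the intrinsics apply), "eye" and "orientation" of the camera in the world. Camera axes: x right, y up, looking along -z (the intrinsics and any distortion apply to the point x, -y, -z); pixel columns grow to the right and rows downward; lengths in m; the calibration is good to about 2 mm. A picture is of the moment at which its call begins. There is no depth.
- sign_off(): hands the job in, once; it reports no verdict.
The state is a dict: "time": time; "qpos": joint angles; "dq": joint speeds; "joint_efforts": joint torques, N m; "eef_pos": TCP position; "tcp_rot": TCP orientation; "contact_force": force on the tool from outside, world axes, zero at the start; "wrist_torque": the same for the moment, N m; "opening": opening from 0.0 (shut) to 1.0 (fully open).
Only numpy, scipy, OpenCV 4.12 (cv2) and the standard library are available. Lean on these libraries where they do the work, as an engineer would, in place of code of your own. Each camera call takes 0.05 s, during which the arm holds its last target. There are 200 camera calls.

## Working session

There is one attempt and no reset: what is moved stays moved. The work goes in short steps, Python scripts to look and compute and a tool call to move; the robot and the scene stay as the last step left them, time stands still between calls to the robot, and variables do not carry over. Pictures are saved under pics/ and viewed, about 8 in all and at most 12, crops included, and the job is handed in when it is done.

Besides the shell and the picture viewer there is one more tool, called after "Call:" as name([rows], argument=value, ...), one row to a line, values as JSON. drive_tool: Moves the arm, as the interface text tells. Its arguments: {"type":"object","properties":{"steps":{"type":"array","items":{"type":"array","items":{"type":"number"}}},"force":{"type":"number"}},"required":["steps"]}

```bash
mkdir -p pics
cat > h.py <<'E'
import numpy as np, cv2
from scipy.spatial.transform import Rotation as R
from plant import readout, read_camera, sign_off, ctrl
def snap(n,f):
    c=read_camera(n); cv2.imwrite(f'pics/{f}.png',c['frame'][:,:,::-1]); 
    return c
def ray(c,u,v):
    f=240/np.tan(np.radians(c['vertical_fov'])/2)
    d=np.array([(u-c['cx'])/f,(v-c['cy'])/f]); s=d.copy()
    for _ in range(30): s=d/(1+c['k1']*(s@s))
    w=R.from_quat(c['orientation']).apply([s[0],-s[1],-1])
    return np.array(c['eye']),w/np.linalg.norm(w)
def atz(c,u,v,z):
    e,w=ray(c,u,v); return e+w*(z-e[2])/w[2]
def tri(a,b):
    (p,u),(q,v)=a,b
    M=np.stack([u,-v],1); t=np.linalg.lstsq(M,q-p,rcond=None)[0]
    A,B=p+u*t[0],q+v*t[1]; return (A+B)/2,np.linalg.norm(A-B)
E
python3 - <<'E'
from h import *
for n in('top','scene'):
    c=snap(n,n+'1'); print(n,{k:v for k,v in c.items() if k!='frame'})
print(readout.get_state(),ctrl.grasp_offset)
E
```

```text
top {'vertical_fov': 49.40142499174308, 'cx': 323.6647130341801, 'cy': 241.24692628221828, 'k1': -0.040307670015890966, 'eye': array([0.42365859, 0.02050091, 0.89886837]), 'orientation': array([ 0.04979155, -0.05313008, -0.70402763,  0.70642983])}
scene {'vertical_fov': 52.55973138396226, 'cx': 312.24136313853893, 'cy': 244.02281038427344, 'k1': -0.0941082083950849, 'eye': array([1.04731021, 0.41724851, 0.48620868]), 'orientation': array([0.20335905, 0.42234117, 0.80473764, 0.36423943])}
{'time': 0.1, 'qpos': array([ 9.62976429e-01,  2.87097701e-01,  1.57801049e+00, -6.38314669e-06,
        1.27861535e+00, -1.50006980e-01]), 'dq': array([-0.00016315, -0.00212773, -0.00339628, -0.00107941, -0.00133791,
       -0.00061501]), 'joint_efforts': array([ 1.75302798e-04, -4.07292902e+01, -2.93699831e+01, -1.85332256e-04,
        3.41123639e-03,  1.15481231e-05]), 'eef_pos': array([0.29798054, 0.60501103, 0.23008264]), 'tcp_rot': array([ 0.15975   ,  0.68893842, -0.16115149,  0.68838506]), 'contact_force': array([-0.11991914, -0.54259942,  0.15800226]), 'wrist_torque': array([ 0.0121867 , -0.02218418,  0.02592564]), 'opening': 0.9954145691391477} 0.0187
```

View pics/top1.png

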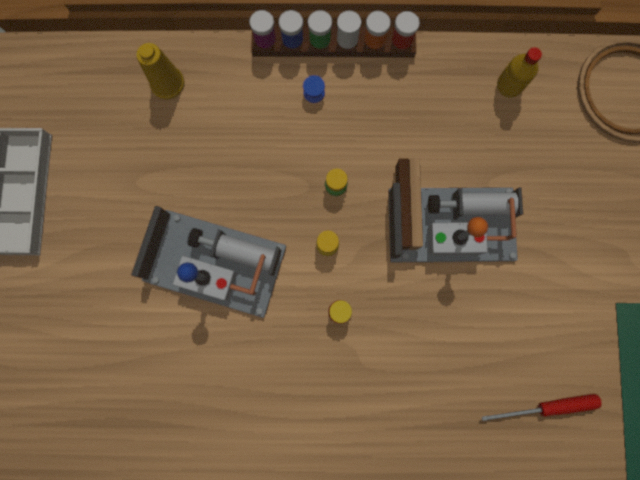

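View pics/scene1.png

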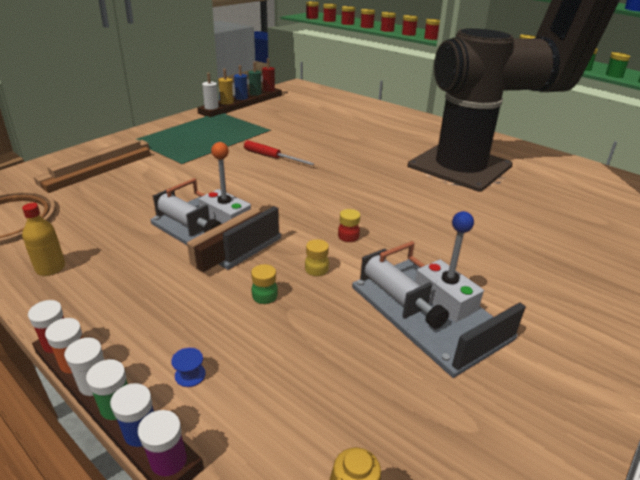

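Top view: orange ball (478,227), green disc (441,238), red (479,238), pivot boot about (460,237); the green disc is to image left (about world +y). Scene view: orange ball (220,150), with blue on the other half of the table.

Run:
```python
from h import *
t,s=read_camera('top'),read_camera('scene')
print('ball',tri(ray(t,478,227),ray(s,220,150)))
print('blue',tri(ray(t,187,272),ray(s,463,222)))
for n,u,v in(('green',441,238),('red',479,238)): print(n,atz(t,u,v,.052))
print('green s',atz(s,236,206,.052),'red s',atz(s,213,195,.052))
print('boot',atz(t,460,237,.06))
for u,v in((391,263),(517,263),(420,160),(400,160),(421,247),(402,247)): print(u,v,atz(t,u,v,.006 if v>260 else .06))
print(R.from_quat(readout.get_state()['tcp_rot']).as_matrix().round(3))
```

```text
ball (array([ 0.55502987, -0.20819301,  0.15051659]), np.float64(0.0009916140521782615))
blue (array([0.48802402, 0.21408082, 0.1494907 ]), np.float64(0.00021536828255312815))
green [ 0.55405447 -0.17657309  0.052     ]
red [ 0.55430284 -0.23965893  0.052     ]
green s [ 0.55542471 -0.1752807   0.052     ] red s [ 0.55660305 -0.23809938  0.052     ]
boot [ 0.55459801 -0.20597207  0.06      ]
391 263 [ 0.51726046 -0.09955209  0.006     ]
517 263 [ 0.51785373 -0.31849484  0.006     ]
420 160 [ 0.68436663 -0.14360468  0.06      ]
400 160 [ 0.68414093 -0.11014157  0.06      ]
421 247 [ 0.5378879  -0.14159035  0.06      ]
402 247 [ 0.53777746 -0.11060741  0.06      ]
[[-0.001  0.442  0.897]
 [-0.001  0.897 -0.442]
 [-1.    -0.001 -0.   ]]
```

Call:
drive_tool([
  [0, 0, 0, -8.5, 0],
  [0, 0, 0, -8.5, 0],
  [0, 0, 0, -8.5, 0],
  [0, 0, 0, -0.7, 0],
  [0, -2, 0.6, 0, 0],
  [0, -4.3, 1.3, 0, 0],
  [0, -4.3, 1.3, 0, 0],
  [0, -4.3, 1.3, 0, 0],
  [0, -4.3, 1.3, 0, 0],
  [0, -4.3, 1.3, 0, 0],
], force=60)

```text
time: 1.2
eef_pos: [0.3693, 0.3688, 0.2313]
tcp_rot: [0.001, 0.707, -0.001, 0.707]
contact_force: [0.5, -1.0, 0.6]
opening: -0.005
```

Call:
drive_tool([
  [0, -4.3, 1.3, 0, 0],
  [0, -4.3, 1.3, 0, 0],
  [0, -4.3, 1.3, 0, 0],
  [0, -4.3, 1.3, 0, 0],
  [0, -4.3, 1.3, 0, 0],
  [0, -4.3, 1.3, 0, 0],
  [0, -4.3, 1.3, 0, 0],
  [0, -4.3, 1.3, 0, 0],
  [0, -4.3, 1.3, 0, 0],
  [0, -2.0, 0.6, 0, 0],
])

```text
time: 2.2
eef_pos: [0.4926, -0.0398, 0.2315]
tcp_rot: [0.002, 0.707, -0.003, 0.707]
contact_force: [0.6, 0.6, -0.8]
opening: -0.003
```

Call:
drive_tool([
  [0, -3.6, 1, 0, 0],
  [0, -3.6, 1, 0, 0],
  [0, -3.6, 1, 0, 0],
  [0, -3.6, 1, 0, 0],
  [0, -3.6, 1, 0, 0],
  [0, -3.6, 1, 0, 0],
  [0, -1.5, 0.3, 0, 0],
  [0, 0, 0, 0, 0],
  [0, 0, 0, 0, 0],
])

```text
time: 3.1
eef_pos: [0.5545, -0.2667, 0.231]
tcp_rot: [0.001, 0.707, -0.0, 0.707]
contact_force: [0.1, 0.1, 0.3]
opening: -0.002
```

Run:
```python
from h import *
s=readout.get_state(); print(s['eef_pos'],s['time'],s['contact_force'])
c=snap('scene','s2'); cv2.imwrite('pics/s2c.png',cv2.resize(c['frame'][60:300,100:420,::-1],None,fx=2.4,fy=2.4))
```

```text
[ 0.55450039 -0.26665748  0.23097217] 3.1 [0.08265555 0.11590339 0.33291646]
```

View pics/s2c.png

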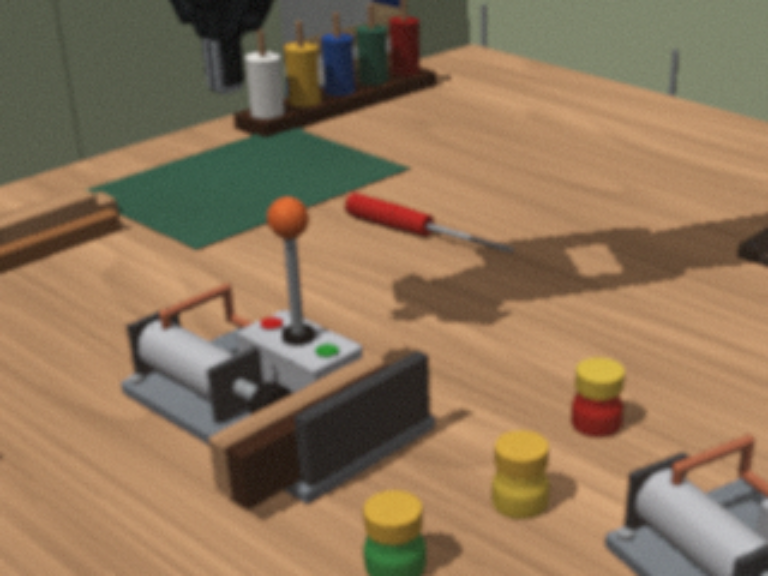

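The lever is still upright at crop (288,217), and the gripper is behind it on the red side at (220,70). Next I descend beside the ball and make contact.

Call:
drive_tool([
  [2.6, 0, 0, 0, 0],
  [2.6, 0, 0, 0, 0],
  [2.6, 0, 0, 0, 0],
  [2.6, 0, 0, 0, 0],
  [0, 0, 0, 0, 0],
  [0, 1, 0, 0, 0],
  [0, 1, 0, 0, 0],
  [0, 0.7, 0, 0, 0],
  [0, 0.3, 0, 0, 0],
  [0, 0, 0, 0, 0],
])

```text
time: 4.15
eef_pos: [0.5553, -0.2371, 0.1283]
tcp_rot: [-0.0, 0.707, -0.0, 0.708]
contact_force: [-0.7, 0.4, -0.7]
opening: 0.001
```

Call:
drive_tool([
  [0, 0.6, 0, 0, 0],
  [0, 0.6, 0, 0, 0],
  [0, 0.6, 0, 0, 0],
  [0, 0.6, 0, 0, 0],
  [0, 0.6, 0, 0, 0],
  [0, 0, 0, 0, 0],
])

```text
time: 4.75
eef_pos: [0.5549, -0.2071, 0.1271]
tcp_rot: [-0.0, 0.707, -0.0, 0.707]
contact_force: [0.8, -4.1, 0.9]
opening: -0.004
```

Run:
```python
from h import *
s=readout.get_state(); print(s['eef_pos'],s['time'],s['contact_force'])
c=snap('scene','s3'); a=cv2.resize(c['frame'][110:290,130:300,::-1],None,fx=2.3,fy=2.3)
c=snap('top','t3'); b=cv2.resize(c['frame'][130:310,370:540,::-1],None,fx=2.3,fy=2.3)
cv2.imwrite('pics/c3.png',np.hstack([a,b]))
```

```text
[ 0.55494806 -0.20705553  0.12710213] 4.75 [ 0.79232725 -4.09867117  0.88691586]
```

View pics/c3.png

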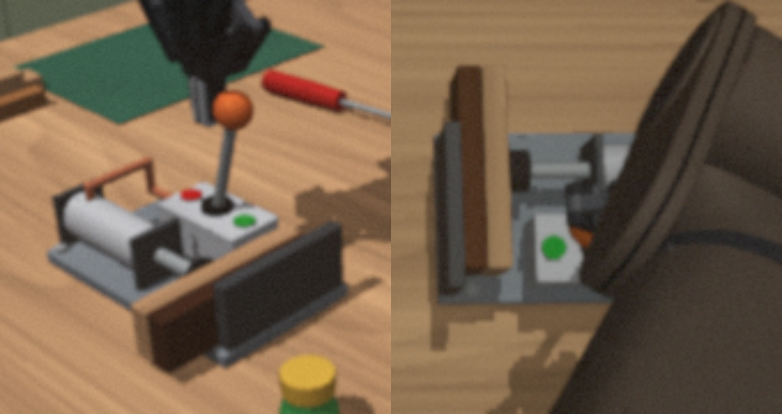

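The lever is leaning to green (scene ball about (231,158)), and the pad (top crop (519,170)) is just about at the slats. Checking the angle from the ball.

Run:
```python
from h import *
c=read_camera('scene')
def ball(c):
    h=cv2.cvtColor(c['frame'],cv2.COLOR_RGB2HSV)[120:190,190:270]
    m=cv2.inRange(h,(3,170,110),(14,255,255)); n,l,s,ce=cv2.connectedComponentsWithStats(m); k=1+s[1:,4].argmax()
    x,y,w,hh,a=s[k]; print(s[k]); return x+w/2-.5+190,y+hh/2-.5+120
u,v=ball(c); e,w=ray(c,u,v); p=e+w*(.555-e[0])/w[0]; print(u,v,p,np.arctan2(p[1]+.2075,p[2]-.05))
```

```text
[ 32  30  17  14 177]
230.0 156.5 [ 0.555      -0.1818855   0.14604669] 0.26062233472811486
```

Call:
drive_tool([
  [0, 0.5, 0, 0, 0],
  [0, 0.5, 0, 0, 0],
  [0, 0.3, 0, 0, 0],
  [0, 0, 0, 0, 0],
])

```text
time: 5.3
eef_pos: [0.5542, -0.1952, 0.126]
tcp_rot: [-0.0, 0.708, -0.001, 0.707]
contact_force: [0.2, -5.5, -3.9]
opening: -0.004
```

Run:
```python
from h import *
s=readout.get_state(); print(s['eef_pos'],s['time'],s['contact_force'])
c=snap('scene','s4'); a=cv2.resize(c['frame'][110:290,130:300,::-1],None,fx=2.3,fy=2.3,interpolation=2)
d=snap('top','t4'); b=cv2.resize(d['frame'][130:310,370:540,::-1],None,fx=2.3,fy=2.3,interpolation=2)
cv2.imwrite('pics/c4.png',np.hstack([a,b]))
```

```text
[ 0.55417233 -0.19516007  0.12597652] 5.3 [ 0.19590327 -5.54673317 -3.89055383]
```

View pics/c4.png

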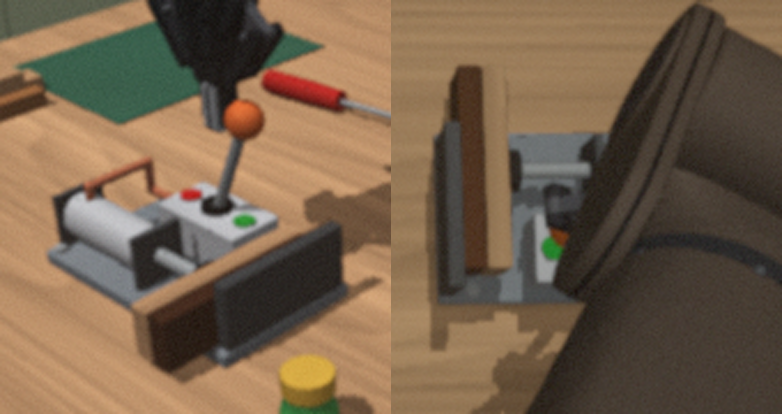

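Run:
```python
from h import *
c=read_camera('scene'); print(readout.get_state()['contact_force'])
for q in((220,150),(220,150.3),(230.9,157.6),(235.8,161.2)):
    e,w=ray(c,*q); p=e+w*(.555-e[0])/w[0]; print(q,p,np.arctan2(p[1]+.208,p[2]-.05))
```

```text
[ 0.83952153 -5.76713753 -4.2902271 ]
(220, 150) [ 0.555      -0.20748126  0.15055504] 0.005158746892045055
(220, 150.3) [ 0.555      -0.20755261  0.14997744] 0.004474851308068334
(230.9, 157.6) [ 0.555      -0.17972127  0.14466865] 0.2902754052399332
(235.8, 161.2) [ 0.555      -0.16755511  0.14173716] 0.4152421740004249
```

Lever is at about 0.41 rad, past touch (0.31). I'll add 2 mm, then hold for over two seconds.

Call:
drive_tool([
  [0, 0.2, 0, 0, 0],
  [0, 0, 0, 0, 0],
  [0, 0, 0, 0, 0],
  [0, 0, 0, 0, 0],
  [0, 0, 0, 0, 0],
  [0, 0, 0, 0, 0],
  [0, 0, 0, 0, 0],
  [0, 0, 0, 0, 0],
  [0, 0, 0, 0, 0],
  [0, 0, 0, 0, 0],
])

```text
time: 6.45
eef_pos: [0.5541, -0.1937, 0.1258]
tcp_rot: [-0.0, 0.708, -0.001, 0.706]
contact_force: [0.4, -6.7, -4.0]
opening: 0.003
```

Call:
drive_tool([
  [0, 0, 0, 0, 0],
  [0, 0, 0, 0, 0],
  [0, 0, 0, 0, 0],
  [0, 0, 0, 0, 0],
  [0, 0, 0, 0, 0],
  [0, 0, 0, 0, 0],
  [0, 0, 0, 0, 0],
  [0, 0, 0, 0, 0],
  [0, 0, 0, 0, 0],
  [0, 0, 0, 0, 0],
])

```text
time: 7.45
eef_pos: [0.5541, -0.1937, 0.1258]
tcp_rot: [-0.0, 0.708, -0.001, 0.706]
contact_force: [1.1, -7.2, -4.5]
opening: -0.0
```

Call:
drive_tool([
  [0, 0, 0, 0, 0],
  [0, 0, 0, 0, 0],
  [0, 0, 0, 0, 0],
  [0, 0, 0, 0, 0],
  [0, 0, 0, 0, 0],
])

```text
time: 7.95
eef_pos: [0.5541, -0.1937, 0.1258]
tcp_rot: [-0.0, 0.708, -0.001, 0.706]
contact_force: [0.9, -6.7, -4.5]
opening: 0.002
```

Run:
```python
from h import *
s=readout.get_state(); print(s['eef_pos'],s['time'],s['contact_force'])
c=snap('scene','s5'); a=cv2.resize(c['frame'][110:290,130:300,::-1],None,fx=2.3,fy=2.3,interpolation=2)
d=snap('top','t5'); b=cv2.resize(d['frame'][130:310,370:540,::-1],None,fx=2.3,fy=2.3,interpolation=2)
cv2.imwrite('pics/c5.png',np.hstack([a,b]))
```

```text
[ 0.5540503  -0.1936608   0.12582351] 7.95 [ 0.88646966 -6.68023987 -4.47413103]
```

View pics/c5.png

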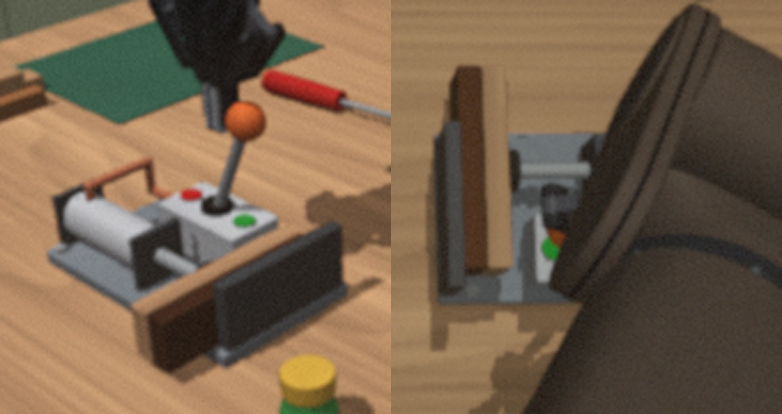

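Held 2.5 s with the lever near its stop (crop ball (246,121)) and the pad squeezed on the slats. Now I let the lever follow back and withdraw.

Call:
drive_tool([
  [0, -0.8, 0, 0, 0],
  [0, -1, 0, 0, 0],
  [0, -1, 0, 0, 0],
  [0, -1, 0, 0, 0],
  [0, -1.2, 0, 0, 0],
  [0, -1.5, 0, 0, 0],
  [0, -2, 0, 0, 0],
  [0, -1, 0, 0, 0],
  [-2, 0, 0, 0, 0],
  [-3, 0, 0, 0, 0],
])

```text
time: 9.05
eef_pos: [0.5533, -0.2879, 0.175]
tcp_rot: [0.002, 0.709, 0.001, 0.705]
contact_force: [0.2, 0.0, -0.3]
opening: 0.005
```

Call:
drive_tool([
  [-4, 0, 0, 0, 0],
  [-3, 0, 0, 0, 0],
  [0, -3, 0, 0, 0],
  [0, -4, 0, 0, 0],
  [0, -3, 0, 0, 0],
  [0, 0, 0, 0, 0],
  [0, 0, 0, 0, 0],
  [0, 0, 0, 0, 0],
  [0, 0, 0, 0, 0],
  [0, 0, 0, 0, 0],
])

```text
time: 10.05
eef_pos: [0.555, -0.3867, 0.2475]
tcp_rot: [-0.0, 0.707, 0.0, 0.707]
contact_force: [-0.6, 0.8, 0.5]
opening: -0.002
```

Run:
```python
from h import *
s=readout.get_state(); print(s['eef_pos'],s['time'],s['contact_force'],abs(s['dq']).max())
c=snap('scene','s6'); a=cv2.resize(c['frame'][110:380,130:540,::-1],(780,514),interpolation=2)
cv2.imwrite('pics/c6.png',a); snap('top','t6')
```

```text
[ 0.55503233 -0.38666754  0.24747035] 10.05 [-0.60843506  0.76242888  0.54436802] 0.0034141696784723307
```

View pics/c6.png

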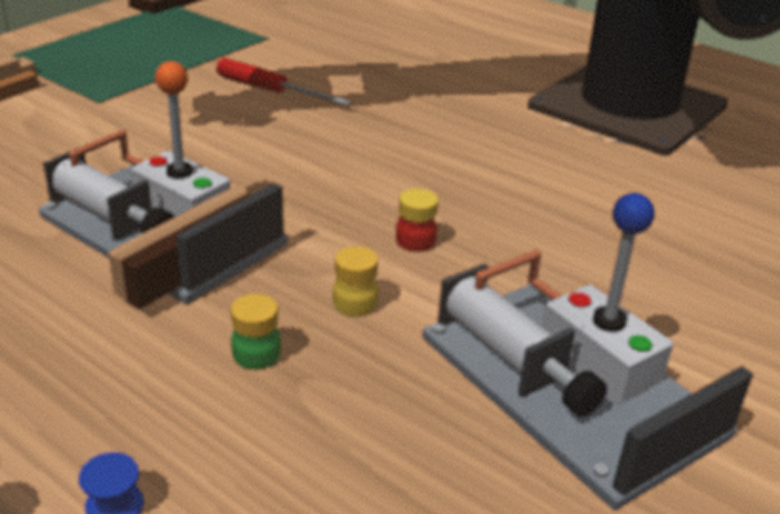

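View pics/t6.png

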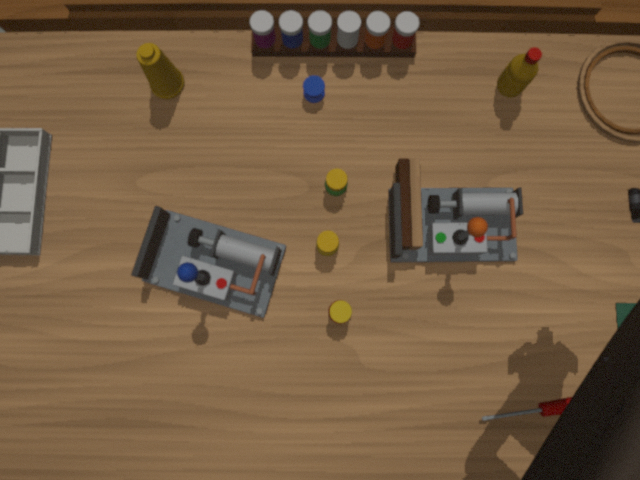

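Both pictures match the start. The orange ball is back at (478,227) in the top view, the pad is drawn back at (434,203), the blue ball is unmoved at (187,272), and the arm is clear.

```bash
python3 -c "
from h import *
print(sign_off())"
```

```text
the job is handed in; nothing more can be done
None
```

The slats in the orange-knobbed clamp were pressed and the lever released. I handed the job in at about 10 s on the robot's clock.

- **Press:** I pushed the orange ball towards the green disc with the closed fingers. In the images the lever measured about 0.41 rad, and I then pushed 2 mm further. The top view showed the pad squeezed against the slats. I held it there for about 2.5 s, with a sideways push of about 7 N at the fingers.
- **Release:** I backed off with the lever following, then lifted and moved clear. The last pictures show the orange lever upright at its starting pixels and the pad drawn back. The blue lever and the jars had not moved, and nothing was touching the gripper.
- **Disagreement:** partway through the push, a rough colour-based reading gave 0.26 rad, while reading the ball by eye gave 0.29. I relied on the eye reading, and the squeezed pad in the top view supports it. The final angle with the extra 2 mm was not measured on its own; from the finger travel I estimate about 0.43 rad.

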